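Post the brass bar through the returns-box flap

TASK

At this goldsmith's bench, push the brass bar over the metal shelf of the blue returns box and in through its red spring flap, so that it drops inside and the flap swings fully shut behind it. Leave the steel bar of the same shape where it lies.

Things in the scene. Friction and masses are not known exactly. Their poses are not given: they have to be found in the camera images.
- brass_bar: The golden brass bar: a plain block 60 mm long (x), 28 mm wide (y), 22 mm high (z), about 0.3 kg, flat on the bench at the start. Origin at its centre. Pushed lengthwise off the shelf's end it tips in once half of it is past the port (box x = 0), and drops wholly inside by the time its tail is there.
- steel_bar: A dark grey steel bar of the same shape, axes and weight, flat on the bench; not to be moved. Origin at its centre. An amber glass jar (44 mm across, 55 mm high) stands in the same row; the centres are at least 85 mm apart.
- returns_box: Fixed blue box. Origin on the bench under the port's middle; x points level into the box (push direction), z up. An aluminium shelf, 130 mm wide, open all round, top 75 mm up, spans x -130 to 0 mm and ends at the port (front face x = 0): 90 mm wide, 75 to 115 mm up. Hollow behind: 130 mm wide, 140 deep, floor 6 mm up, clear roof top 122 mm up with nothing above it.
- flap (a joint): Red flap, 86 mm wide, 38 high, closing the port just inside its face (box x = 6 mm). Hangs from a hinge along the port's upper edge, swings only inwards. 0 rad shut, 1.45 fully open; a bar lying flat on the shelf lifts it to about 1 rad. A light spring shuts it; 1 to 2 N, besides the bar's own friction, push it open.
Mind the look-alikes: they are no part of the job. Of the things that look like the brass_bar, take the one that is farthest to the robot's left at the start.

How it is judged:
By the outcome, as a careful person would: the job done as asked, in the order asked, and still so for the second after the job is handed in, with the robot touching nothing.
It also fails if it takes over 43 s, if anything falls off the work surface, if the arm or the gripper's body presses on something with over 40 N, if the wrist force passes 120 N, or if a joint passes its speed limit or range.

ROBOT

A 6-joint arm with a two-finger parallel gripper is mounted at the origin on the work surface. World frame = base frame: x ahead of the robot, y to its left, z up, the work surface at z = 0. Lengths are in m, angles in rad, forces in N, time in s.
With the tool pointing down it reaches from about 0.275 to 0.75 m from the base axis. Payload 10.2 kg.
Tool frame: the origin (TCP) lies at the very end of the fingers, on their centre line; the grasp point (between the pads) lies 19 mm behind it; z points along the fingers, y is the line along which they close (so a half turn about z gives the same grasp; the last joint's range is limited). The gripper opens to 88 mm and grips with 3 to 60 N. Pads are 18 mm wide; open, the fingers measure 123 mm over their backs; the gripper's body (75 mm by 187 mm) begins 45 mm behind the grasp point.
Start: joints at [0.986, 0.313, 1.498, -0, 1.331, -0.223], TCP at [0.186, 0.491, 0.239] pointing down, gripper open.
Joint ranges: [-2.94, 2.94], [-0.97, 2.17], [0.19, 2.56], [-1.23, 4.37], [0.02, 3.11], [-2.88, 2.88]. Speed limits (rad/s): [2.39, 2.39, 3.01, 3.14, 3.14, 3.14].

INTERFACE

Orientations are given as a unit quaternion [w, x, y, z].
In Python, from cell import observe, read_camera, camera_model, close_job gives the robot as it stands. The module is installed in compiled form; this text tells all that it offers.
- The arm moves only by the shell command python3 -m handwheel 'ROWS' [FORCE]. ROWS is JSON, one flat list of numbers, 7 for each row, row after row: the shift along the tool's x, y, z as a fraction of full scale, then the turn, a rotation vector about the tool's x, y, z as a fraction of full scale, then the closure, from -1 (fully open) to 1 (shut). A call has 1 to 12 rows; each row shifts and turns the commanded pose from where the row before left it, along the tool's axes as they then stand; what a row does not reach is not made up. Full scale, the value 1, is 0.025 m for a shift and 6 degrees for a turn. A row lasts 1/10 s, in which the tool goes at most 50 mm and 8.59 degrees, less where a joint would pass 70% of its speed; a pose out of reach is approached as far as the arm can. A call with a number of a shift or a turn outside -1 to 1 is refused whole. A call with a gripper value outside its range is refused whole. The fingers move at their own pace and stop on an object; FORCE is the grip in N (left out, the last holds). Time passes only in rows, so rows that do not move let the fingers close. It gives the time, the measured TCP pose, the force, the opening and the grip force at its end, in the units of the state.
- observe(): the state, without advancing time (a new reading comes with each control period).
- read_camera(name): name is "side" or "top" or "wrist"; returns the picture (420x560x3 uint8, red, green, blue); there is no depth.
- camera_model(name): a dict with "camera_matrix" (3x3 intrinsics, pixels), "world_from_camera" (4x4, takes a point from camera to world coordinates). Camera axes: x right, y down, z forward; pixel columns grow to the right and rows downward; lengths in m; the calibration is good to about 2 mm. A picture is of the moment at which its call begins: read the wrist's pose just before it. camera_model takes no time and is no camera call; for the wrist camera it gives the pose at the moment of the call.
- close_job(): hands the job in; it is judged then, once.
The state is a dict: "time": time; "joints": joint angles; "joint_vel": joint speeds; "tau": joint torques, N m; "ee_pos": TCP position; "tcp_rot": TCP orientation; "wrist_force": force on the tool from outside, world axes, zero at the start; "ft_torque": the same for the moment, N m; "grip_width": finger opening in m; "grip_force": force on a finger pad.
Only numpy, scipy, OpenCV 4.12 (cv2) and the standard library are available. Lean on these libraries where they do the work, as an engineer would, in place of code of your own. Each camera call takes 0.05 s, during which the arm holds its last target. There are 200 camera calls.

## Working session

There is one attempt and no reset: what is moved stays moved. The work goes in short steps, Python scripts to look and compute and a shell command to move; the robot and the scene stay as the last step left them, time stands still between calls to the robot, and variables do not carry over. Pictures are saved under pics/ and viewed, at most 10 in all, crops included, and the job is handed in when it is done.

```bash
mkdir -p pics
python3 - <<'E'
from cell import *
import cv2,numpy as np
ims=[]
for n in ["top","side"]:
    im=read_camera(n)[:,:,::-1]; cv2.imwrite(f"pics/{n}0.png",im)
    m=camera_model(n); print(n,np.round(m["camera_matrix"],1).tolist(),np.round(m["world_from_camera"],3).tolist())
s=observe();print(s)
E
```

```text
top [[487.7, 0.0, 281.7], [0.0, 487.7, 207.2], [0.0, 0.0, 1.0]] [[-0.014, -0.985, 0.173, 0.349], [-1.0, 0.016, 0.011, -0.062], [-0.014, -0.173, -0.985, 1.057], [0.0, 0.0, 0.0, 1.0]]
side [[396.1, 0.0, 286.5], [0.0, 396.1, 209.0], [0.0, 0.0, 1.0]] [[0.683, -0.564, 0.463, 0.182], [-0.73, -0.537, 0.424, -0.384], [0.009, -0.627, -0.779, 0.652], [0.0, 0.0, 0.0, 1.0]]
{'time': 0.1, 'joints': array([ 9.85597017e-01,  3.13356814e-01,  1.49831605e+00,  1.84020097e-05,
        1.33096028e+00, -2.23406544e-01]), 'joint_vel': array([-0.00059471, -0.00068187, -0.00251566, -0.0014643 ,  0.00081952,
       -0.00014232]), 'tau': array([ 2.89561467e-03, -4.02812147e+01, -2.52643096e+01,  6.96017244e-02,
        3.42114398e-02, -8.76200488e-05]), 'ee_pos': array([0.18572417, 0.49084249, 0.23825431]), 'tcp_rot': array([-2.12867940e-04,  1.79913532e-01,  9.83682291e-01, -4.74783427e-04]), 'wrist_force': array([-0.34597005,  0.5934683 , -0.39336975]), 'ft_torque': array([-0.003936  , -0.00827746,  0.00465028]), 'grip_force': 0.0, 'grip_width': 0.08804571227661274}
```

View pics/top0.png

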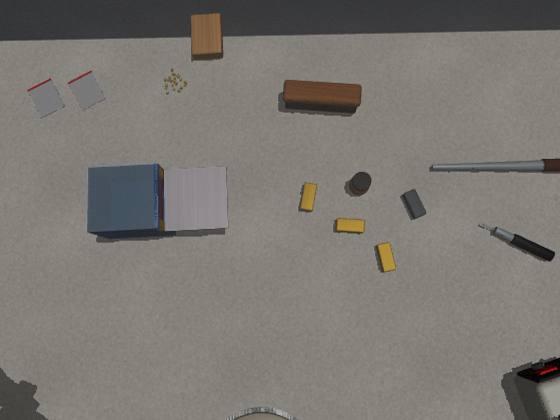

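View pics/side0.png

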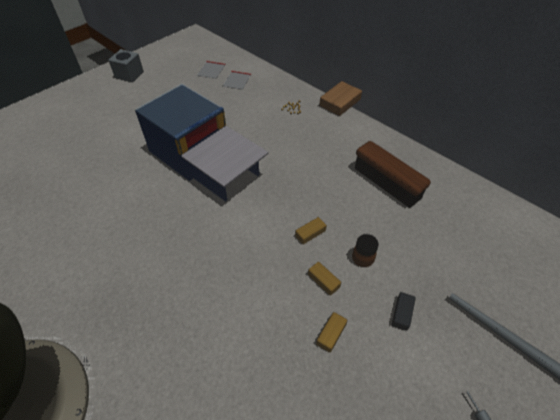

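Top view: three golden bars at about (308,197), (350,226) and (387,257), the steel bar at (414,204), the jar at (360,183), and the box with its shelf spanning columns 163–228. Image left is +y, so the target is the bar at (308,197). The side view agrees.

```bash
cat > h.py <<'E'
from cell import *
import cv2,numpy as np
def cast(n,px,z,M=None):
    m=M or camera_model(n);K=m["camera_matrix"];T=np.array(m["world_from_camera"])
    px=np.atleast_2d(px).astype(float)
    d=(T[:3,:3]@np.linalg.inv(K)@np.c_[px,np.ones(len(px))].T).T
    return T[:3,3]+d*((z-T[2,3])/d[:,2])[:,None]
def rect(n,mask,z,mina=100,M=None,out=True):
    cs,_=cv2.findContours(mask.astype(np.uint8),cv2.RETR_EXTERNAL,cv2.CHAIN_APPROX_NONE)
    res=[]
    for c in cs:
        if cv2.contourArea(c)<mina: continue
        p=cast(n,c[:,0,:],z,M)[:,:2]
        (cx,cy),(w,h),a=cv2.minAreaRect((p*1000).astype(np.float32))
        if w<h: w,h,a=h,w,a+90
        print(n,"px",c[:,0].mean(0).round(),"ctr mm",round(cx,1),round(cy,1),"size",round(w,1),round(h,1),"ang",round((a+90)%180-90,1))
E
python3 - <<'E'
from h import *
for n in["top","side"]:
    im=cv2.imread(f"pics/{n}0.png");hsv=cv2.cvtColor(im,cv2.COLOR_BGR2HSV)
    h,s,v=cv2.split(hsv)
    print("brass"); rect(n,(abs(h.astype(int)-21)<7)&(s>150)&(v>(150 if n=="top" else 110)),.022,60)
    if n=="top": print("hsv",hsv[197,308],hsv[200,195],hsv[200,120],hsv[100,320])
    print("shelf")
    m=(s<45)&(v>150 if n=="top" else v>130)
    m=cv2.morphologyEx(m.astype(np.uint8),cv2.MORPH_OPEN,np.ones((5,5))); rect(n,m,.075,800)
    print("roof"); m=(abs(h.astype(int)-104)<8)&(s>90)&(v>75); rect(n,cv2.morphologyEx(m.astype(np.uint8),cv2.MORPH_OPEN,np.ones((5,5))),.122,800)
E
```

```text
brass
top px [386. 257.] ctr mm 421.7 -269.3 size 55.5 23.6 ang 11.1
top px [350. 225.] ctr mm 490.4 -195.4 size 55.6 23.7 ang 85.9
top px [309. 197.] ctr mm 554.7 -108.0 size 54.5 22.4 ang -12.5
hsv [ 20 162 161] [155  10 147] [103  80  96] [ 12 132  93]
shelf
roof
brass
side px [332. 331.] ctr mm 423.3 -270.3 size 54.0 21.7 ang 11.1
side px [328. 278.] ctr mm 492.1 -202.4 size 40.8 18.1 ang 83.1
shelf
roof
```

Run:
```python
from h import *
n="top"
im=cv2.imread("pics/top0.png");hsv=cv2.cvtColor(im,cv2.COLOR_BGR2HSV);h,s,v=cv2.split(hsv)
print(hsv[200,215],hsv[200,260],hsv[190,100])
k=np.ones((5,5))
m=(v>135)&(h>130)&(h<175);m=cv2.morphologyEx(m.astype(np.uint8),cv2.MORPH_CLOSE,k);rect(n,cv2.morphologyEx(m,cv2.MORPH_OPEN,k),.075,800)
m=(abs(h.astype(int)-104)<8)&(s>65)&(v>80);rect(n,cv2.morphologyEx(m.astype(np.uint8),cv2.MORPH_OPEN,k),.122,800)
im=cv2.imread("pics/side0.png");hsv=cv2.cvtColor(im,cv2.COLOR_BGR2HSV);h,s,v=cv2.split(hsv)
print(hsv[155,225],hsv[230,312],hsv[110,180])
rect("side",(abs(h.astype(int)-21)<8)&(s>120)&(v>90),.022,60)
m=(h>130)&(h<175)&(v>105);m=cv2.morphologyEx(m.astype(np.uint8),cv2.MORPH_OPEN,k);rect("side",m,.075,800)
```

```text
[170   5 142] [ 16  21 135] [107  57  90]
top px [196. 198.] ctr mm 544.0 127.5 size 128.6 128.3 ang 2.3
top px [131. 204.] ctr mm 524.3 244.0 size 95.9 78.9 ang 2.7
[143   9 117] [ 20 147 111] [106  78  72]
side px [332. 330.] ctr mm 423.0 -269.5 size 56.6 25.6 ang 11.1
side px [325. 276.] ctr mm 491.9 -196.1 size 57.2 24.3 ang 85.5
side px [311. 228.] ctr mm 555.4 -108.0 size 55.0 24.9 ang -11.2
side px [339.  95.] ctr mm 946.2 123.4 size 91.2 66.1 ang 3.5
```

```bash
python3 -m handwheel '[0,0,0,0,0,-0.72,-0.3, 0,0,0,0,0,-0.72,-0.3, -0.97,-1,0,0,0,0,-0.3, -0.97,-1,0,0,0,0,-0.3, -0.97,-1,0,0,0,0,-0.3, -0.97,-1,0,0,0,0,-0.3, -0.97,-1,0,0,0,0,-0.3, -0.97,-1,0,0,0,0,-0.3, -0.97,-1,0,0,0,0,-0.3, -0.97,-1,0,0,0,0,-0.3, -0.97,-1,0,0,0,0,-0.3, -0.97,-1,0,0,0,0,-0.3]' 20
python3 -m handwheel '[-0.97,-1,0,0,0,0,-0.3, -0.97,-1,0,0,0,0,-0.3, -0.97,-1,0,0,0,0,-0.3, -0.97,-1,0,0,0,0,-0.3, -0.97,-1,0,0,0,0,-0.3, -0.97,-1,0,0,0,0,-0.3, -0.97,-1,0,0,0,0,-0.3, -0.97,-1,0,0,0,0,-0.3, -0.97,-1,0,0,0,0,-0.3, -0.97,-1,0,0,0,0,-0.3, 0,0,0,0,0,0,-0.3, 0,0,0,0,0,0,-0.3]'
python3 - <<'E'
from h import *
s=observe();M=camera_model("wrist");im=read_camera("wrist")[:,:,::-1];cv2.imwrite("pics/w1.png",im)
print({k:np.round(s[k],3) for k in("time","joints","ee_pos","tcp_rot","grip_width")})
h,sa,v=cv2.split(cv2.cvtColor(im,cv2.COLOR_BGR2HSV))
rect("wrist",(abs(h.astype(int)-20)<8)&(sa>120)&(v>100),.022,400,M)
E
```

```text
time: 1.3
ee_pos: [0.371, 0.1944, 0.2386]
tcp_rot: [-0.0, 0.105, 0.994, -0.0]
wrist_force: [-0.2, 0.0, 0.1]
grip_width: 0.0571
grip_force: 0.0
time: 2.5
ee_pos: [0.5551, -0.0995, 0.2381]
tcp_rot: [-0.001, 0.106, 0.994, 0.0]
wrist_force: [-0.0, 0.7, -0.4]
grip_width: 0.0574
grip_force: 0.0
{'time': np.float64(2.5), 'joints': array([-0.385,  0.4  ,  1.376,  0.   ,  1.366, -1.744]), 'ee_pos': array([ 0.555, -0.1  ,  0.238]), 'tcp_rot': array([-0.001,  0.106,  0.994,  0.   ]), 'grip_width': np.float64(0.057)}
wrist px [295. 356.] ctr mm 791.0 -143.2 size 181.2 26.9 ang 77.8
wrist px [276. 190.] ctr mm 557.9 -106.8 size 56.8 26.0 ang -11.3
wrist px [192. 153.] ctr mm 493.8 -194.1 size 58.6 26.1 ang 85.1
wrist px [112. 107.] ctr mm 426.1 -267.2 size 58.8 26.8 ang 11.1
```

View pics/w1.png

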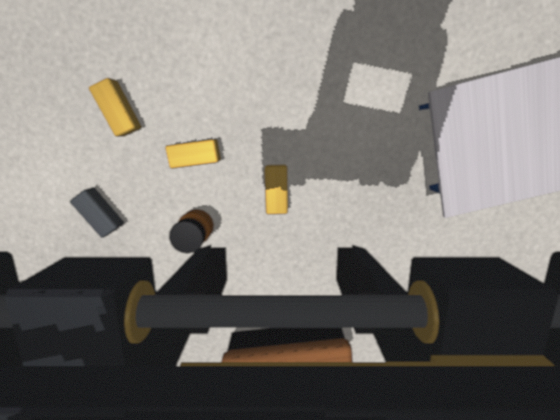

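The wrist view shows the target bar at (276,190), between the finger lines. All three views put it at about (556,-107.5) mm and -11.5°. Going down to grasp it.

```bash
python3 -m handwheel '[-0.11,-0.31,1,0,0,0,-0.3, 0,0,1,0,0,0,-0.3, 0,0,1,0,0,0,-0.3, 0,0,1,0,0,0,-0.3, 0,0,1,0,0,0,-0.3, 0,0,1,0,0,0,-0.3, 0,0,1,0,0,0,-0.3, 0,0,1,0,0,0,-0.3, 0,0,0.8,0,0,0,-0.3, 0,0,0.5,0,0,0,-0.3, 0,0,0,0,0,0,-0.3, 0,0,0,0,0,0,-0.3]'
python3 -m handwheel '[0,0,0,0,0,0,1, 0,0,0,0,0,0,1, 0,0,0,0,0,0,1, 0,0,0,0,0,0,1, 0,0,0,0,0,0,1, 0,0,0,0,0,0,1]' 25
```

```text
time: 3.75
ee_pos: [0.5568, -0.1074, 0.0071]
tcp_rot: [0.001, 0.105, 0.994, -0.0]
wrist_force: [-0.2, -0.8, 0.2]
grip_width: 0.0571
grip_force: 0.0
time: 4.35
ee_pos: [0.5566, -0.1076, 0.0066]
tcp_rot: [0.0, 0.105, 0.994, -0.0]
wrist_force: [-0.8, 0.9, 5.0]
grip_width: 0.0274
grip_force: 25.0
```

```bash
python3 -m handwheel '[0,0,-1,0,0,0,1, 0,0,-1,0,0,0,1, 0,0,-1,0,0,0,1, 0,0,-1,0,0,0,1, 0,0,-1,0,0,0,1, 0,0,-0.6,0,0,0,1, 0,0,0,0,0,1,1, 0,0,0,0,0,1,1, 0,0,0,0,0,1,1, 0,0,0,0,0,1,1, 0,0,0,0,0,1,1, 0,0,0,0,0,1,1]'
python3 -m handwheel '[0,0,0,0,0,1,1, 0,0,0,0,0,1,1, 0,0,0,0,0,1,1, 0,0,0,0,0,1,1, 0,0,0,0,0,1,1, 0,0,0,0,0,1,1, 0,0,0,0,0,0.6,1, 0,0,0,0,0,0,1, 1,-0.1,0,0,0,0,1, 1,0,0,0,0,0,1, 1,0,0,0,0,0,1, 1,0,0,0,0,0,1]'
python3 -m handwheel '[0,0,0,0,0,0,1, 0,0,0,0,0,0,1]'
python3 - <<'E'
from h import *
s=observe();M=camera_model("wrist");im=read_camera("wrist")[:,:,::-1];cv2.imwrite("pics/w2.png",im)
print({k:np.round(s[k],4) for k in("time","joints","ee_pos","tcp_rot","grip_width")})
E
```

```text
time: 5.55
ee_pos: [0.5559, -0.1076, 0.1453]
tcp_rot: [-0.001, 0.409, 0.912, -0.0]
wrist_force: [0.5, 0.2, -4.5]
grip_width: 0.0277
grip_force: 25.0
time: 6.75
ee_pos: [0.5495, -0.0069, 0.1458]
tcp_rot: [-0.0, 0.692, 0.722, -0.0]
wrist_force: [0.2, -0.7, -2.8]
grip_width: 0.0279
grip_force: 25.0
time: 6.95
ee_pos: [0.5498, -0.0078, 0.1459]
tcp_rot: [-0.0, 0.692, 0.722, -0.0]
wrist_force: [0.0, -0.2, -4.0]
grip_width: 0.0278
grip_force: 25.0
{'time': np.float64(6.95), 'joints': array([-2.2710e-01,  4.5480e-01,  1.5477e+00, -4.0000e-04,  1.1395e+00,
       -2.6940e-01]), 'ee_pos': array([ 0.5498, -0.0078,  0.1459]), 'tcp_rot': array([-1.000e-04,  6.919e-01,  7.220e-01, -3.000e-04]), 'grip_width': np.float64(0.0278)}
```

View pics/w2.png

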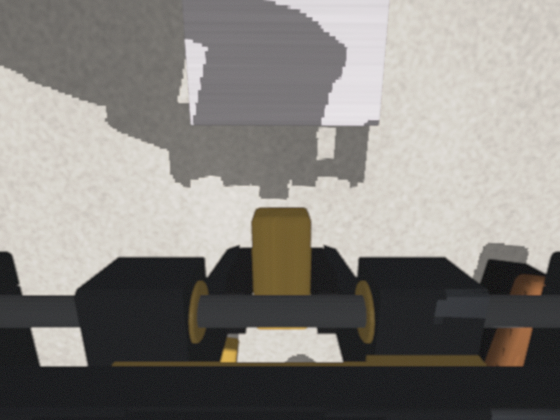

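The wrist view shows the bar held at column 282. The shelf's front corners are at about (190,125) and (380,124).

Run:
```python
from h import *
p=cast("wrist",[[190,126],[380,124],[185,0],[389,0]],.075);print((p*1000).round(1))
a=p[0]-p[1];print(np.linalg.norm(a),np.degrees(np.arctan2(a[1],a[0])), (p[0]+p[1])/2)
```

```text
[[485.2  58.3  75. ]
 [615.6  64.9  75. ]
 [484.9 133.8  75. ]
 [611.8 138.9  75. ]]
0.13060994799755402 -177.09029375363855 [0.55038131 0.06159825 0.075     ]
```

```bash
python3 -m handwheel '[1,0.07,0,0,0,0,1, 1,0,0,0,0,0,1, 1,0,0,0,0,0,1, 1,0,0,0,0,0,1, 1,0,0,0,0,0,1, 0.8,0,0,0,0,0,1, 0,0,1,0,0,0,1, 0,0,0.8,0,0,0,1, 0,0,0.4,0,0,0,1, 0,0,0.15,0,0,0,1, 0,0,0,0,0,0,1, 0,0,0,0,0,0,1]'
```

```text
time: 8.2
ee_pos: [0.5464, 0.1369, 0.0883]
tcp_rot: [0.001, 0.693, 0.721, 0.001]
wrist_force: [-0.7, 0.7, -3.5]
grip_width: 0.0281
grip_force: 25.0
```

```bash
python3 -m handwheel '[0,0,0.1,0,0,0,1, 0,0,0.1,0,0,0,1, 0,0,0.05,0,0,0,1, 0,0,0,0,0,0,1]'
```

```text
time: 8.6
ee_pos: [0.5458, 0.1371, 0.0816]
tcp_rot: [0.0, 0.693, 0.721, 0.0]
wrist_force: [-2.0, -0.7, 1.2]
grip_width: 0.0278
grip_force: 25.0
```

```bash
python3 -m handwheel '[0,0,0,0,0,0,-0.3, 0,0,0,0,0,0,-0.3, 0,0,0,0,0,0,-0.3, 0,0,0,0,0,0,-0.3, 0,0,-1,0,0,0,-0.3, 0,0,-1,0,0,0,-0.3, 0,0,-0.2,0,0,0,-0.3, -1,0,0,0,0,0,1, -1,0,0,0,0,0,1, -0.5,0,0,0,0,0,1, 0,0,0,0,0,0,1, 0,0,0,0,0,0,1]'
python3 - <<'E'
from h import *
s=observe();M=camera_model("wrist");im=read_camera("wrist")[:,:,::-1];cv2.imwrite("pics/w3.png",im)
print({k:np.round(s[k],4) for k in("time","ee_pos","tcp_rot","grip_width")})
h,sa,v=cv2.split(cv2.cvtColor(im,cv2.COLOR_BGR2HSV))
rect("wrist",(abs(h.astype(int)-20)<8)&(sa>120)&(v>70),.097,400,M)
E
```

```text
time: 9.8
ee_pos: [0.5482, 0.0752, 0.1359]
tcp_rot: [-0.0, 0.693, 0.721, -0.0]
wrist_force: [-0.2, -0.2, -0.6]
grip_width: 0.0195
grip_force: 0.0
{'time': np.float64(9.8), 'ee_pos': array([0.5482, 0.0752, 0.1359]), 'tcp_rot': array([-2.000e-04,  6.928e-01,  7.211e-01, -0.000e+00]), 'grip_width': np.float64(0.0195)}
wrist px [282. 363.] ctr mm 553.0 -20.2 size 268.5 7.8 ang 2.3
wrist px [351. 312.] ctr mm 599.0 21.5 size 48.7 9.7 ang -82.0
wrist px [211. 311.] ctr mm 503.6 17.8 size 48.6 9.6 ang 85.3
wrist px [281. 137.] ctr mm 546.7 136.2 size 57.2 26.0 ang -87.3
wrist px [381.  32.] ctr mm 597.9 194.4 size 25.7 10.2 ang 2.3
wrist px [183.  32.] ctr mm 489.9 190.1 size 29.5 10.2 ang 2.3
```

View pics/w3.png

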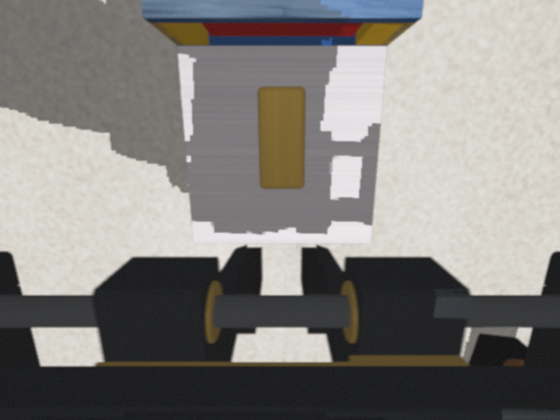

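Bar flat on the shelf at (281,137), centred on the port (red flap at columns 208–357), with the shelf end at row 45. Next: lower the closed fingers behind it.

```bash
python3 - <<'E'
from h import *
print(cast("wrist",[[282,45],[282,242]],.075).round(4))
E
python3 -m handwheel '[0,0.03,0,0,0,0,1, 0,0,0,0,0,0,1, 0,0,1,0,0,0,1, 0,0,0.9,0,0,0,1, 0,0,0.2,0,0,0,1, 0,0,0,0,0,0,1, 0,0,0,0,0,0,1]'
```

```text
[[0.5448 0.1924 0.075 ]
 [0.5501 0.0635 0.075 ]]
time: 10.55
ee_pos: [0.5496, 0.0748, 0.0848]
tcp_rot: [0.001, 0.693, 0.721, 0.0]
wrist_force: [1.0, -0.0, 0.8]
grip_width: 0.0004
grip_force: 0.0
```

```bash
python3 -m handwheel '[0.35,0,0.05,0,0,0,1, 0.35,0,0,0,0,0,1, 0.35,0,0,0,0,0,1, 0.35,0,0,0,0,0,1, 0.35,0,0,0,0,0,1, 0.35,0,0,0,0,0,1, 0.35,0,0,0,0,0,1, 0.35,0,0,0,0,0,1, 0,0,0,0,0,0,1]'
python3 - <<'E'
from h import *
im=read_camera("wrist")[:,:,::-1];cv2.imwrite("pics/w4.png",im)
E
```

```text
time: 11.45
ee_pos: [0.5462, 0.1458, 0.0825]
tcp_rot: [-0.0, 0.692, 0.721, 0.0]
wrist_force: [0.6, 0.2, -0.2]
grip_width: 0.0005
grip_force: 0.0
```

View pics/w4.png

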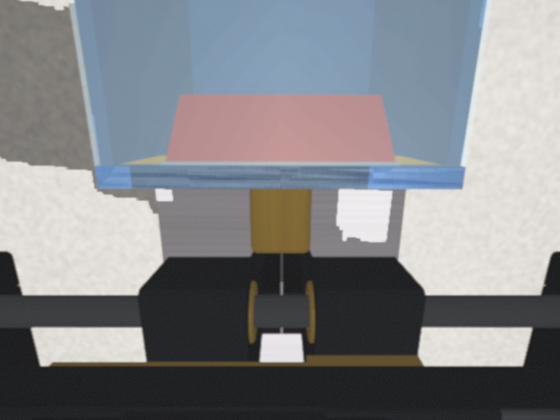

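The flap is lifted (pink area, rows 95–160) and the bar is entering straight at columns 250–310. Pushing the remaining distance.

```bash
python3 -m handwheel '[0.35,0,0,0,0,0,1, 0.35,0,0,0,0,0,1, 0.35,0,0,0,0,0,1, 0.3,0,0,0,0,0,1, 0,0,0,0,0,0,1, 0.1,0,0,0,0,0,1, 0,0,0,0,0,0,1]'
python3 - <<'E'
from h import *
im=read_camera("wrist")[:,:,::-1];cv2.imwrite("pics/w5.png",im)
E
```

```text
time: 12.2
ee_pos: [0.5447, 0.1811, 0.0823]
tcp_rot: [-0.0, 0.693, 0.721, -0.0]
wrist_force: [-0.1, -0.3, 0.1]
grip_width: 0.0002
grip_force: 0.0
```

View pics/w5.png

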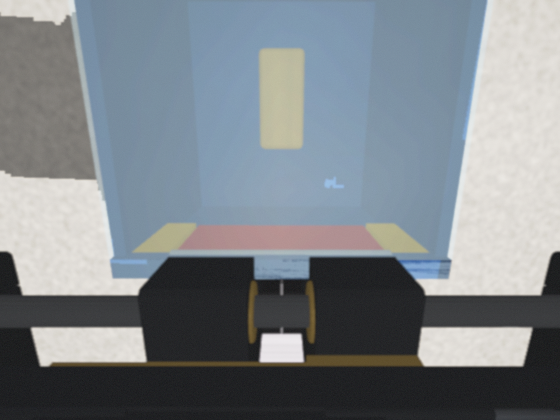

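The bar shows through the roof, lying flat inside the box at (282,98), and the flap is back down at rows 226–250. Backing off, lifting, and then checking the flap.

```bash
python3 -m handwheel '[-0.5,0,0,0,0,0,1, -1,0,0,0,0,0,1, -1,0,0,0,0,0,1, -1,0,-0.5,0,0,0,1, -1,0,-1,0,0,0,1, -0.5,0,-1,0,0,0,1, 0,0,-1,0,0,0,1, 0,0,-1,0,0,0,1, 0,0,0,0,0,0,1, 0,0,0,0,0,0,1, 0,0,0,0,0,0,1, 0,0,0,0,0,0,1]'
python3 - <<'E'
from h import *
a=read_camera("wrist")[:,:,::-1];b=read_camera("side")[:,:,::-1]
c=cv2.resize(b[70:230,110:310],None,fx=2.4,fy=2.4,interpolation=cv2.INTER_CUBIC)
o=np.zeros((600,800,3),np.uint8);o[:c.shape[0],:c.shape[1]]=c
aa=cv2.resize(a,(300,225));o[:225,490:790]=aa;o[370:,:]=0
t=read_camera("top")[:,:,::-1];o[390:590,10:410]=t[100:300,60:460]
cv2.imwrite("pics/fin.png",o)
h,s,v=cv2.split(cv2.cvtColor(t,cv2.COLOR_BGR2HSV));rect("top",(abs(h.astype(int)-21)<7)&(s>150)&(v>140),.022,60)
E
```

```text
time: 13.45
ee_pos: [0.5494, 0.0559, 0.1938]
tcp_rot: [-0.001, 0.693, 0.721, -0.001]
wrist_force: [-0.9, -0.4, 0.1]
grip_width: 0.0003
grip_force: 0.0
top px [386. 257.] ctr mm 421.9 -269.3 size 56.8 24.7 ang 11.1
top px [350. 225.] ctr mm 490.7 -195.4 size 56.2 24.5 ang 85.0
```

View pics/fin.png

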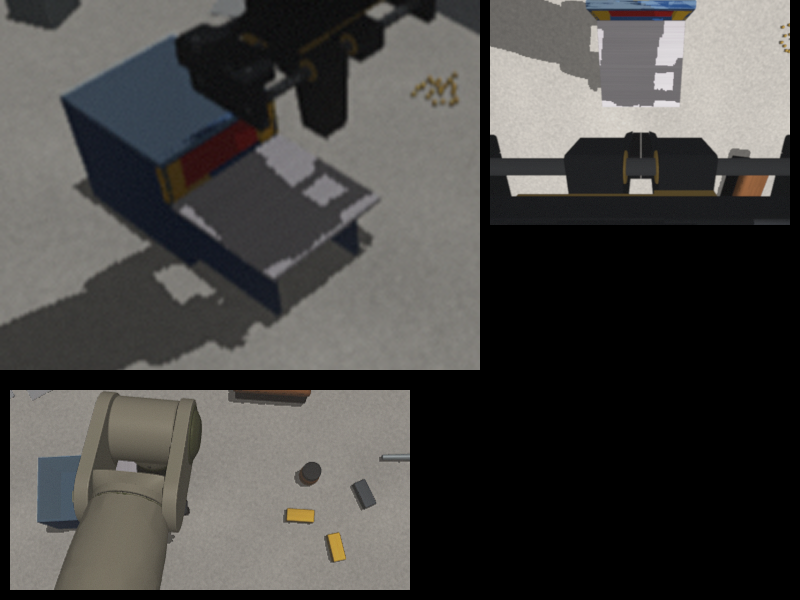

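Side crop (top left): the shelf is empty and the red flap fills the port at about (210,155). The steel bar, the jar and the other two brass bars are where they were. I'll compare the flap with its picture from before the push.

Run:
```python
from h import *
f=lambda im:cv2.split(cv2.cvtColor(im,cv2.COLOR_BGR2HSV))
for im in(cv2.imread("pics/side0.png"),read_camera("side")[:,:,::-1]):
    h,s,v=f(im);m=((h<8)|(h>172))&(s>110)&(v>35);m[:, :188]=0;m[:,225:]=0;m[:105]=0;m[155:]=0
    print([(c,np.where(m[:,c])[0][[0,-1]].tolist()) for c in range(190,214,4) if m[:,c].any()],observe()["time"])
```

```text
[(190, [133, 145]), (194, [131, 143]), (198, [128, 140]), (202, [125, 137]), (206, [123, 135]), (210, [120, 132])] 13.65
[(190, [133, 145]), (194, [130, 142]), (198, [127, 140]), (202, [125, 137]), (206, [123, 135]), (210, [120, 132])] 13.65
```

The flap's edges match the starting picture to within a pixel, so it is fully shut.

```bash
python3 -c "from cell import *;print(close_job())"
```

```text
the job is handed in; nothing more can be done
None
```

The leftmost brass bar is inside the returns box with the flap fully shut behind it, the steel bar was left where it lay, and the job was handed in at about 14 s of the 43 s allowed.

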